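# Seat and clamp a modulator on its optical-table mount

## Robot

A 6-joint arm with a two-finger parallel gripper is mounted at the origin on the work surface. World frame = base frame: x ahead of the robot, y to its left, z up, the work surface at z = 0. Lengths are in mm, angles in rad, forces in N, time in s.
With the tool pointing down it reaches from about 300 to 775 mm from the base axis. Payload 14.6 kg.
Tool frame: the origin (TCP) lies at the very end of the fingers, on their centre line; the grasp point (between the pads) lies 19 mm behind it; z points along the fingers, y is the line along which they close (so a half turn about z gives the same grasp; the last joint's range is limited). The gripper opens to 94 mm and grips with 3 to 60 N. Pads are 16 mm wide; open, the fingers measure 119 mm over their backs; the gripper's body (75 mm by 177 mm) begins 78 mm behind the grasp point.
Start: joints at [-1.234, 0.3, 1.521, -0, 1.321, -0.067], TCP at [216.096, -505.759, 205.446] pointing down, gripper open.
Joint ranges: [-3.03, 3.03], [-0.79, 2.21], [0.23, 2.52], [-1.04, 4.18], [0, 3.07], [-2.55, 2.55]. Speed limits (rad/s): [2.22, 2.22, 2.57, 3.14, 3.14, 3.14].

## Interface

Orientations are given as [roll, pitch, yaw] about the fixed x, y, z axes, in that order (R = Rz(yaw) Ry(pitch) Rx(roll)).
In Python, from cell import manip, camera, get_calibration gives the robot as it stands. The module is installed in compiled form; this text tells all that it offers.
- The arm moves only by the tool jog_arm, never from a script. Its argument "plan" is one flat list of numbers, 6 for each row, row after row: the shift along the world's x, y, z in m, then the turn, a rotation vector about the world's x, y, z in degrees. A call has 1 to 20 rows; each row is the pose to reach, as a shift and turn from the pose commanded when the call began; what a row does not reach only later rows make up. A row lasts 1/10 s, in which the tool goes at most 50 mm and 8.59 degrees, less where a joint would pass 70% of its speed; a pose out of reach is approached as far as the arm can. A call with a gripper value outside its range is refused whole. "claw" is the finger opening in m, from 0 to 0.094, set as the call begins (left out, the last holds). The fingers move at their own pace and stop on an object; "force" is the grip in N (left out, the last holds). Time passes only in rows, so rows that repeat a pose let the fingers close. It gives the time, the measured TCP pose, the force, the opening and the grip force at its end, in the units of the state.
- manip.read_state(): the state, without advancing time (a new reading comes with each control period).
- camera(name): name is "side" or "top"; returns (picture, depth): 400x640x3 uint8, red, green, blue; 400x640 float32, mm along the optical axis (not along the pixel's ray), 0 where there is no reading.
- get_calibration(name): a dict with "fx", "fy", "cx", "cy" (pixels), "k1" (the pictures are not rectified: a ray, as slopes to the right and down, at radius r is drawn at 1 + k1 r^2 times it, then the intrinsics apply), "origin" and "attitude" of the camera in the world. Camera axes: x right, y down, z forward; pixel columns grow to the right and rows downward; lengths in mm; the calibration is good to about 2 mm. A picture is of the moment at which its call begins. get_calibration takes no time and is no camera call.
- manip.sign_off(): hands the job in; it is judged then, once.
The state is a dict: "clock": time; "joints": joint angles; "qd": joint speeds; "effort": joint torques, N m; "eef_pos": TCP position; "eef_rot": TCP orientation; "wrist_force": force on the tool from outside, world axes, zero at the start; "moment": the same for the moment, N m; "finger_gap": finger opening in mm; "finger_force": force on a finger pad.
Only numpy, scipy, OpenCV 4.12 (cv2) and the standard library are available. Lean on these libraries where they do the work, as an engineer would, in place of code of your own. Each camera call takes 0.05 s, during which the arm holds its last target. There are 200 camera calls.

## Task

The modulator module lies loose on the bed of the clamp mount, short of home and a little askew. Slide it gently back along the bed until its end face sits square and fully against the ledge, then turn the knurled thumbscrew above it clockwise until its rubber foot seats on the module and the resistance rises, and stop there: snug, not forced, because a hard clamp strains the crystal inside. Leave it clamped, and leave the other things on the table alone.

Things in the scene. Friction and masses are not known exactly. Their poses are not given: they have to be found in the camera images.
- mount: Fixed clamp mount. Origin: underside centre, on the table; x runs along the bed towards the ledge, z up. Flat aluminium bed 60 mm wide (y), top at z 30, x -73 to +40. Behind the ledge a post carries a black overarm, 24 mm wide, z 70 to 80, x +4 to +80, y 0, over the bed's end; the thumbscrew stands in it at x +18, y 0.
- ledge: Fixed aluminium ledge across the far end of the mount's bed, 60 mm wide (y), 12 mm high above the bed. Origin: foot of its face, at mount x +40, y 0, z 30; the face looks to the mount's -x.
- module: Loose grey modulator module, 100 (x) x 40 (y) x 30 (z) mm, about 0.3 kg; origin at its centre. Lies flat on the bed under the overarm, its x roughly along the mount's x. Windows in the long sides, brass socket on top. Home: its +x end flat on the ledge, centre at mount x -10, z 45. Its -x end is free to pinch across y; pushed while askew it jams on one corner of the ledge instead of turning square.
- thumbscrew: Steel thumbscrew, axis vertical, in the overarm. Origin: centre of its round knurled head, 26 mm diameter, 18 mm tall, 10 mm or more clear above the overarm. Clockwise seen from above tightens; it sinks 5 mm a turn. It runs freely at about 0.03 N m. At the start it is some 0.8 to 4.8 rad short of touching the module.
- screw_exit (a point): Where the screw leaves the overarm's underside (mount x +18, z 70). Below it is a rubber foot, 20 mm wide, on a lock-nut stem: how far it stands out differs (40 to 43 mm below the head's centre). Once it bears on the module, each further rad adds about 40 N of clamp force and 0.2 N m of resistance, felt also at rest; some of both springs back on release. Snug is about 25 N, 0.1 to 0.15 N m; under 10 N is loose, over 40 N forced.
- lens_post: Bystander: lens in a black ring, 40 mm wide, on a steel post, 117 mm tall in all; origin at the underside of its foot. Leave it alone.
- solvent: Bystander: small closed bottle with a blue cap, 28 mm diameter, 62 mm tall; origin at its underside. Leave it alone.
- driver: Bystander: screwdriver with a black handle, 160 mm long, lying on the table; origin below its middle. Leave it alone.
Things that resemble listed ones, but are neither listed nor needed, are in the scene too. Of the things like the mount, leave any that is green or orange; of the rest the larger one is meant.

How it is judged:
By the outcome, as a careful person would: the job done as asked, in the order asked, and still so for the second after the job is handed in, with the robot touching nothing.
It also fails if it takes over 72 s, if anything falls off the work surface, if the arm or the gripper's body presses on something with over 40 N, if the wrist force passes 120 N, or if a joint passes its speed limit or range.

## Working session

There is one attempt and no reset: what is moved stays moved. The work goes in short steps, Python scripts to look and compute and a tool call to move; the robot and the scene stay as the last step left them, time stands still between calls to the robot, and variables do not carry over. Pictures are saved under pics/ and viewed, at most 10 in all, crops included, and the job is handed in when it is done.

Besides the shell and the picture viewer there is one more tool, called as name(argument=value, ...) on one line, values as JSON. jog_arm: Moves the arm, as the interface text tells. Its arguments: {"type":"object","properties":{"plan":{"type":"array"},"claw":{"type":"number"},"force":{"type":"number"}},"required":["plan"]}

```bash
mkdir -p pics
cat > h.py <<'E'
import numpy as np, cv2
from cell import manip, camera, get_calibration
def look(n,f):
    p,d=camera(n); np.savez(''+f+'.npz',p=p,d=d); cv2.imwrite(f'pics/{f}.png',p[:,:,::-1]); return p,d
def att(c):
    a=np.array(c['attitude'],float)
    if a.shape==(3,3): return a
    from scipy.spatial.transform import Rotation as R
    return R.from_euler('xyz',a).as_matrix() if a.size==3 else R.from_quat(a).as_matrix()
def cloud(n,d):
    c=get_calibration(n); v,u=np.mgrid[0:d.shape[0],0:d.shape[1]]
    K=np.array([[c['fx'],0,c['cx']],[0,c['fy'],c['cy']],[0,0,1.]])
    xy=cv2.undistortPoints(np.stack([u,v],-1).reshape(-1,1,2).astype(float),K,np.array([c['k1'],0,0,0.])).reshape(*d.shape,2)
    P=np.dstack([xy*d[...,None],d]); W=P@att(c).T+np.array(c['origin']); W[d==0]=np.nan; return W
E
python3 - <<'E'
from h import *
for n in('top','side'): look(n,n+'1'); print(get_calibration(n))
print(manip.read_state())
E
```

```text
{'fx': 466.9728206516453, 'fy': 466.9728206516453, 'cx': 310.54526456010785, 'cy': 196.01463701638986, 'k1': 0.03314498511473715, 'origin': array([520.42004113,  52.9360744 , 889.45501502]), 'attitude': array([-3.06404407e+00, -5.19437137e-04, -1.57649191e+00])}
{'fx': 499.4147930689729, 'fy': 499.4147930689729, 'cx': 317.5907798022082, 'cy': 197.58454718246392, 'k1': -0.12209531650747285, 'origin': array([ 72.62535011, 569.70646368, 485.28177686]), 'attitude': array([-2.06116682, -0.01564772, -2.36456984])}
{'clock': 0.1, 'joints': array([-1.23358856e+00,  3.00426070e-01,  1.52151706e+00, -1.24091664e-05,
        1.32067831e+00, -6.65799918e-02]), 'qd': array([-1.85987057e-03, -2.70695551e-03, -3.08689597e-03,  1.80971941e-03,
        9.23410044e-05, -9.13452239e-04]), 'effort': array([ 4.68132130e-03, -5.32641757e+01, -3.53284514e+01,  7.10295467e-02,
        2.35006335e-02, -7.90301056e-05]), 'eef_pos': array([ 216.02555975, -505.54935087,  204.93810541]), 'eef_rot': array([-3.14056535e+00, -5.64527533e-05,  4.03790802e-01]), 'wrist_force': array([-0.2490732 ,  0.39367489,  0.24360608]), 'moment': array([ 0.03178231, -0.00439759,  0.02979817]), 'finger_force': 0.0, 'finger_gap': 94.07526665952247}
```

View pics/top1.png

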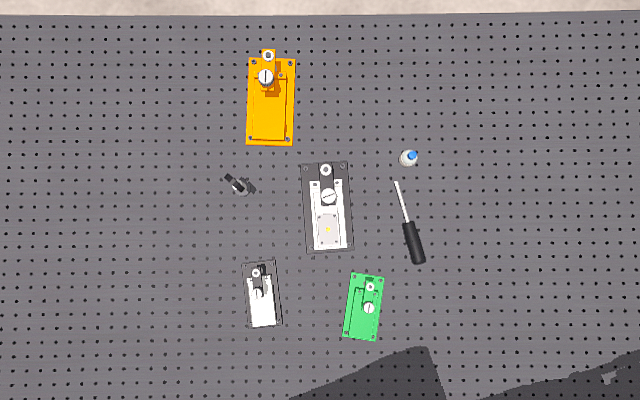

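View pics/side1.png

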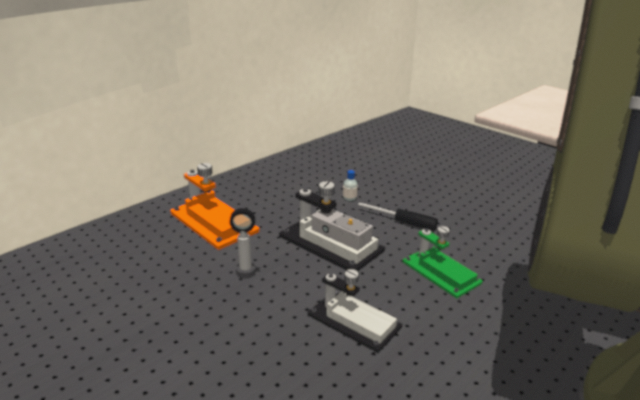

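Mount candidates in the top picture are orange (270,100), green (363,307), small grey (262,293) and larger grey (327,207). The larger grey one fits: it is neither green nor orange, it is the bigger of the rest, and it carries the module. I'll confirm that in a crop and measure.

Run:
```python
from h import *
z=np.load('top1.npz'); p,d=z['p'],z['d']; W=cloud('top',d)
c=p[150:265,280:375]; cv2.imwrite('pics/crop1.png',cv2.resize(c[:,:,::-1],None,fx=5,fy=5,interpolation=cv2.INTER_CUBIC))
R=np.zeros(d.shape,bool); R[150:265,280:375]=1
Z=W[...,2]
print('table',np.nanmedian(Z[100:130,480:560]))
def rect(lo,hi,name):
    m=R&(Z>lo)&(Z<hi); n,l,s,ce=cv2.connectedComponentsWithStats(m.astype(np.uint8))
    for i in range(1,n):
        if s[i,4]>25:
            q=W[l==i]; r=cv2.minAreaRect(q[:,:2].astype(np.float32)); print(name,s[i],np.round(np.median(q,0),1),np.round(r[0],1),np.round(r[1],1),round(r[2],2))
rect(24,36,'bed');rect(38,46,'ledge');rect(54,66,'module');rect(74,86,'arm');rect(90,120,'head');rect(3,18,'base')
hs=Z[185:206,315:340]; print(np.round(hs[::2,::2]))
```

```text
table -0.009122693172002982
bed [310 186  37  64 669] [546.2   1.4  29.8] [546.6  20.5] [113.2  60.1] 3.9
ledge [309 181  11   8  69] [607.9  45.7  41.4] [607.2  45.3] [11.7 18.7] 6.05
ledge [333 180   9   7  56] [610.    3.7  42. ] [609.8   3.7] [14.8 11.5] 89.7
module [ 313  192   28   57 1039] [534.9  25.   60.1] [543.5  24. ] [100.   39.9] 4.75
arm [318 162  16  31 351] [617.8  25.2  79.9] [617.   25.4] [51.4 24.2] 4.08
arm [321 200  14   6  35] [569.2  25.4  79.6] [571.7  22.8] [22.7  8.7] 88.8
head [320 188  17  17 203] [580.6  23.1 112.4] [581.   23.2] [26.3 25.1] 30.21
base [ 300  161   55   94 1802] [580.2  38.7   9.7] [568.2  21.7] [174.1  91.6] 4.33
[[ 41.  44.  41.  79.  82.  78.  82.  82.  80.  78.  41.  43.  41.]
 [ 42.  41.  40.  83.  77.  78.  80.  79.  78.  80.  29.  30.  27.]
 [ 32.  31.  33.  80.  82. 113. 112. 112. 112.  79.  31.  29.  31.]
 [ 28.  30.  28.  80. 113. 111. 111. 110. 114. 112.  60.  30.  31.]
 [ 61.  59.  63. 112. 114. 112. 111. 114. 113. 113. 113.  29.  25.]
 [ 60.  61.  58. 113. 113. 112. 111. 114. 112. 111. 113.  30.  30.]
 [ 56.  57.  61. 112. 112. 116. 110. 112. 113. 114. 115.  31.  29.]
 [ 58.  59.  58. 111. 113. 114. 114. 116. 111. 112. 109.  27.  29.]
 [ 62.  57.  59.  80. 112. 115. 113. 116. 111. 112.  60.  31.  28.]
 [ 56.  61.  59.  76.  78. 109. 112. 112. 106.  80.  61.  29.  32.]
 [ 59.  59.  60.  79.  80.  82.  78.  80.  78.  78.  58.  32.  29.]]
```

View pics/crop1.png

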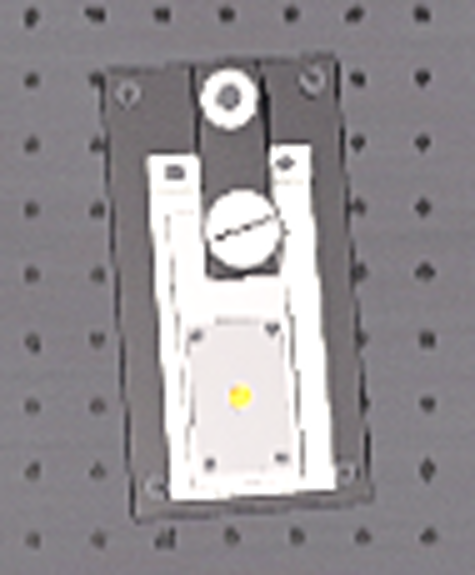

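The crop confirms it. The larger grey mount has its thumbscrew head at crop (243,230), which is full-picture (329,196), with the module beneath it and its brass socket at crop (240,397). Mount yaw is about 4°, origin about (563.1, 21.8), and the screw is at (581,23). I'm moving above the module's free end.

jog_arm(plan=[0.287,0.5265,-0.05,0,0,-19,0.287,0.5265,-0.05,0,0,-19,0.287,0.5265,-0.05,0,0,-19,0.287,0.5265,-0.05,0,0,-19,0.287,0.5265,-0.05,0,0,-19,0.287,0.5265,-0.05,0,0,-19,0.287,0.5265,-0.05,0,0,-19,0.287,0.5265,-0.05,0,0,-19,0.287,0.5265,-0.05,0,0,-19,0.287,0.5265,-0.05,0,0,-19,0.287,0.5265,-0.05,0,0,-19,0.287,0.5265,-0.05,0,0,-19,0.287,0.5265,-0.05,0,0,-19,0.287,0.5265,-0.05,0,0,-19,0.287,0.5265,-0.05,0,0,-19,0.287,0.5265,-0.05,0,0,-19], claw=0.064, force=5)

```text
clock: 1.7
eef_pos: [502.8, 19.6, 155.7]
eef_rot: [3.141, -0.0, 0.071]
wrist_force: [-0.0, 0.5, -0.1]
finger_gap: 64.1
finger_force: 0.0
```

Run:
```python
from h import *
z=np.load('top1.npz'); d=z['d']; W=cloud('top',d); Z=W[...,2]
def edges(lo,hi,r0,r1,name):
    E=[[],[]]
    for v in range(r0,r1):
        u=[i for i in range(303,352) if lo<Z[v,i]<hi]
        if len(u)>3: E[0].append(W[v,u[0],:2]);E[1].append(W[v,u[-1],:2])
    for e in E:
        e=np.array(e); k=np.polyfit(e[:,0],e[:,1],1); s=np.std(np.polyval(k,e[:,0])-e[:,1]); print(name,np.degrees(np.arctan(k[0])).round(2),np.polyval(k,540).round(1),s.round(2))
edges(54,66,206,248,'mod'); edges(24,66,190,247,'bed'); edges(3,120,166,252,'base')
s=manip.read_state(); print(s['eef_pos'],s['eef_rot'],s['wrist_force'],s['finger_gap'])
```

```text
mod 4.61 42.8 0.5
mod 3.7 4.7 1.89
bed 3.93 49.2 0.54
bed 3.92 -9.0 0.56
base 2.08 63.8 0.97
base 2.09 -22.3 1.78
[502.79345163  19.55819129 155.65168267] [ 3.14147027e+00 -2.16724284e-04  7.05141639e-02] [-0.04574795  0.48920934 -0.10450411] 64.05098000268868
```

jog_arm(plan=[0,0.001,-0.04,0,0,0,0,0.001,-0.08,0,0,0,0,0.001,-0.105,0,0,0,0,0.001,-0.119,0,0,0,0,0.001,-0.119,0,0,0,0,0.001,-0.119,0,0,0])

```text
clock: 2.3
eef_pos: [503.3, 21.0, 37.2]
eef_rot: [3.142, -0.001, 0.071]
wrist_force: [0.8, 0.2, 0.7]
finger_gap: 63.4
finger_force: 0.0
```

jog_arm(plan=[0,0,0,0,0,0,0,0,0,0,0,0,0,0,0,0,0,0,0,0,0,0,0,0,0,0,0,0,0,0,0,0,0,0,0,0,0,0,0,0,0,0,0,0,0,0,0,0], claw=0.03, force=10)

```text
clock: 3.1
eef_pos: [503.3, 21.7, 37.0]
eef_rot: [3.141, -0.001, 0.072]
wrist_force: [-1.6, -1.1, 6.8]
finger_gap: 40.0
finger_force: 10.0
```

Run:
```python
from h import *
p,d=look('top','top2'); look('side','side2')
s=manip.read_state(); print(s)
a=p[150:265,280:375]; b=cv2.imread('pics/side2.png')[170:280,260:400]
A=cv2.resize(a[:,:,::-1],(413,500)); B=cv2.resize(b,(380,300)); B=cv2.copyMakeBorder(B,0,200,0,0,0)
cv2.imwrite('pics/c2.png',np.hstack([A,B]))
```

```text
{'clock': 3.2, 'joints': array([-2.95917971e-02,  4.11918797e-01,  1.80575811e+00, -2.09117162e-04,
        9.23327222e-01,  1.46901679e+00]), 'qd': array([-5.96876034e-04, -2.07611216e-04,  5.07930009e-04,  8.83933538e-05,
       -2.57993341e-03, -1.40392261e-03]), 'effort': array([ 3.92368231e-01, -4.91825259e+01, -2.67792928e+01,  2.58170022e-01,
       -5.55187985e-01,  2.33645533e-02]), 'eef_pos': array([503.29726551,  21.67305112,  36.93734063]), 'eef_rot': array([ 3.14136685e+00, -5.68509836e-04,  7.23138846e-02]), 'wrist_force': array([-2.93153384, -0.96943591,  6.62628189]), 'moment': array([-0.19775028,  0.32760487,  0.00104113]), 'finger_force': 10.000223368406296, 'finger_gap': 39.982332779391506}
```

View pics/c2.png

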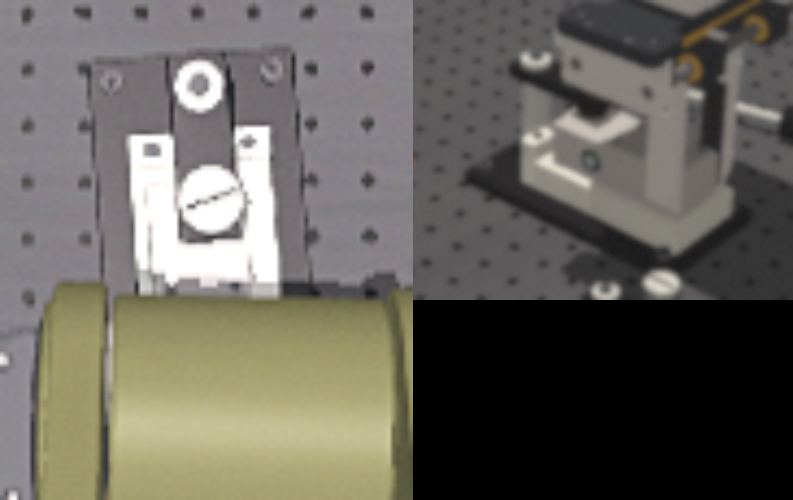

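The module is pinched at its free end (gap 40.0) and the pads match the mount's yaw. I'm sliding it towards the ledge slowly.

jog_arm(plan=[0.0008,0,0.0003,0,0,0,0.0016,0.0001,0.0005,0,0,0,0.0024,0.0002,0.0005,0,0,0,0.0032,0.0002,0.0005,0,0,0,0.004,0.0003,0.0005,0,0,0,0.0048,0.0003,0.0005,0,0,0,0.0056,0.0004,0.0005,0,0,0,0.0064,0.0005,0.0005,0,0,0,0.0072,0.0005,0.0005,0,0,0,0.008,0.0006,0.0005,0,0,0,0.008,0.0006,0.0005,0,0,0])

```text
clock: 4.3
eef_pos: [510.9, 22.4, 37.0]
eef_rot: [-3.142, 0.001, 0.072]
wrist_force: [-4.1, -0.4, 3.0]
finger_gap: 40.2
finger_force: 10.0
```

jog_arm(plan=[0.0003,0,0,0,0,0,0.0006,0,0,0,0,0,0.0009,0.0001,0,0,0,0,0.001,0.0001,0,0,0,0])

```text
clock: 4.7
eef_pos: [511.7, 22.5, 37.0]
eef_rot: [-3.142, 0.001, 0.072]
wrist_force: [-5.6, -1.0, 5.9]
finger_gap: 40.1
finger_force: 10.0
```

jog_arm(plan=[0.0003,0,0,0,0,0,0.0006,0,0,0,0,0,0.0009,0.0001,0,0,0,0,0.001,0.0001,0,0,0,0])

```text
clock: 5.1
eef_pos: [512.5, 22.5, 36.9]
eef_rot: [-3.142, 0.002, 0.072]
wrist_force: [-8.9, -2.1, 7.5]
finger_gap: 40.0
finger_force: 10.0
```

jog_arm(plan=[0.0003,0,0,0,0,0,0.0006,0,0,0,0,0,0.0009,0.0001,0,0,0,0,0.001,0.0001,0,0,0,0])

```text
clock: 5.5
eef_pos: [512.8, 22.6, 36.8]
eef_rot: [-3.142, 0.003, 0.072]
wrist_force: [-11.9, -1.6, 10.3]
finger_gap: 40.2
finger_force: 10.0
```

jog_arm(plan=[0.0003,0,0,0,0,0,0.0006,0,0,0,0,0,0.0009,0.0001,0,0,0,0,0.001,0.0001,0,0,0,0,0.001,0.0001,0,0,0,0])

```text
clock: 6.0
eef_pos: [513.6, 22.6, 36.7]
eef_rot: [-3.142, 0.004, 0.072]
wrist_force: [-13.3, -2.0, 8.7]
finger_gap: 39.7
finger_force: 10.0
```

Run:
```python
from h import *
s=manip.read_state(); print(s['eef_pos'],s['eef_rot'],s['wrist_force'],s['moment'])
p,d=look('side','side3'); b=p[190:260,285:375,::-1]
W=cloud('side',d)
cv2.imwrite('pics/c3.png',cv2.resize(b,None,fx=7,fy=7,interpolation=cv2.INTER_CUBIC))
```

```text
[513.57172069  22.62126225  36.65031141] [-3.14154664  0.00399399  0.07233479] [-13.34203541  -1.95590399   8.65645778] [-0.39064326  2.47170689  0.02229477]
```

View pics/c3.png

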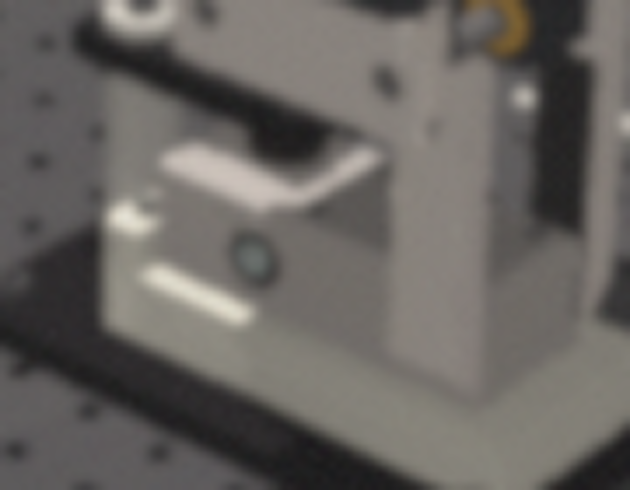

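The picture shows the module's end at the ledge (about crop 110–160, 215). The push force levelled off at 13 N with almost no twisting moment, so the end face bears evenly. I'm releasing, lifting and checking.

jog_arm(plan=[0,0,0,0,0,0,0,0,0,0,0,0,0,0,0,0,0,0,0,0,0,0,0,0,0,0,0,0,0,0], claw=0.06)

```text
clock: 6.55
eef_pos: [515.2, 22.8, 36.9]
eef_rot: [3.142, -0.0, 0.072]
wrist_force: [0.5, -0.0, -0.2]
finger_gap: 59.9
finger_force: 0.0
```

jog_arm(plan=[0,0,0.04,0,0,0,0,0,0.08,0,0,0,0,0,0.12,0,0,0,-0.04,-0.01,0.14,0,0,8,-0.08,-0.03,0.14,0,0,16,-0.12,-0.05,0.14,0,0,24,-0.13,-0.08,0.14,0,0,32,-0.14,-0.11,0.14,0,0,40,-0.14,-0.14,0.14,0,0,48,-0.14,-0.17,0.14,0,0,56,-0.14,-0.2,0.14,0,0,64,-0.14,-0.2,0.14,0,0,64,-0.14,-0.2,0.14,0,0,64])

```text
clock: 7.85
eef_pos: [374.9, -177.4, 176.8]
eef_rot: [-3.141, -0.0, 1.186]
wrist_force: [0.0, 0.2, 0.1]
finger_gap: 60.2
finger_force: 0.0
```

Run:
```python
from h import *
s=manip.read_state(); print(s['eef_pos'],s['eef_rot'],s['wrist_force'],s['joints'])
D=[];P=[]
for i in range(6):
    p,d=look('top','top3'); D.append(d);P.append(p.astype(float))
d=np.median(D,0); p=np.mean(P,0).astype(np.uint8); W=cloud('top',d); Z=W[...,2]
m=np.zeros(d.shape,bool); m[150:265,280:375]=1
def rect(lo,hi,n):
    q=W[m&(Z>lo)&(Z<hi)][:,:2].astype(np.float32); r=cv2.minAreaRect(q); print(n,np.round(r[0],1),np.round(r[1],1),round(r[2],2))
rect(54,66,'mod');rect(24,36,'bed')
def edges(lo,hi,r0,r1,name):
    E=[[],[]]
    for v in range(r0,r1):
        u=[i for i in range(303,352) if lo<Z[v,i]<hi]
        if len(u)>3: E[0].append(W[v,u[0],:2]);E[1].append(W[v,u[-1],:2])
    for e in E:
        e=np.array(e); k=np.polyfit(e[:,0],e[:,1],1); print(name,np.degrees(np.arctan(k[0])).round(2),np.polyval(k,540).round(1),np.std(np.polyval(k,e[:,0])-e[:,1]).round(2))
edges(54,66,206,240,'mod'); edges(24,66,190,247,'bed')
cv2.imwrite('pics/c4.png',cv2.resize(p[175:250,295:355,::-1],None,fx=8,fy=8,interpolation=cv2.INTER_CUBIC))
```

```text
[ 374.91893588 -177.38077109  176.80835512] [-3.14124582e+00 -1.81645981e-04  1.18567540e+00] [0.00962137 0.1766381  0.1347022 ] [-5.30354398e-01  2.30411548e-02  1.91251622e+00  1.38642021e-04
  1.20640475e+00 -1.45282937e-01]
mod [552.6  24.9] [99.8 39.9] 4.32
bed [546.6  20.5] [113.  60.] 3.9
mod 4.26 43.2 0.5
mod 4.67 4.8 0.52
bed 4.02 49.3 0.51
bed 3.94 -9.0 0.56
```

View pics/c4.png

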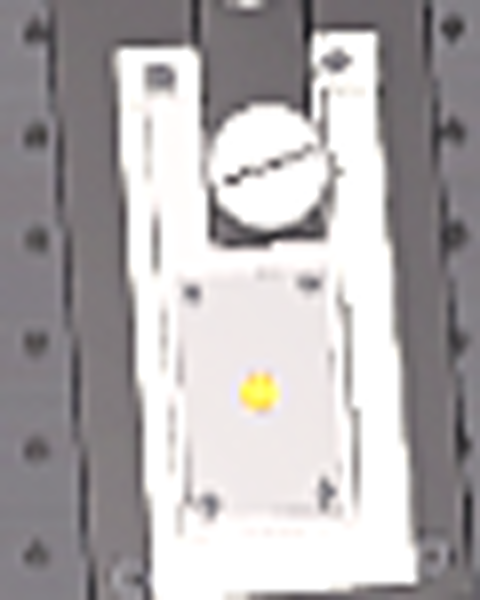

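The module now sits at about mount x −10.2 ± 0.5, with yaw within about 0.4° of the mount. To settle it fully, I'll give its free end a gentle even push with both fingertips (claw at 20 mm), square to the mount.

jog_arm(plan=[0.02,0.03,0,0,0,-8,0.04,0.06,0,0,0,-16,0.06,0.1,0,0,0,-24,0.08,0.13,0,0,0,-32,0.1,0.16,0,0,0,-40,0.112,0.18,0,0,0,-48,0.114,0.198,0,0,0,-56,0.114,0.198,0,0,0,-63.9,0.114,0.198,-0.02,0,0,-63.9,0.114,0.198,-0.06,0,0,-63.9,0.114,0.198,-0.1,0,0,-63.9,0.114,0.198,-0.125,0,0,-63.9,0.114,0.198,-0.138,0,0,-63.9,0.114,0.198,-0.138,0,0,-63.9,0.114,0.198,-0.138,0,0,-63.9], claw=0.02)

```text
clock: 9.65
eef_pos: [489.7, 20.9, 40.0]
eef_rot: [3.141, -0.001, 0.074]
wrist_force: [0.2, -0.2, 0.1]
finger_gap: 20.0
finger_force: 0.0
```

jog_arm(plan=[0.0006,0,0,0,0,0,0.0012,0,0,0,0,0,0.0018,0.0001,0,0,0,0,0.0024,0.0001,0,0,0,0,0.003,0.0002,0,0,0,0,0.0035,0.0002,0,0,0,0])

```text
clock: 10.25
eef_pos: [492.7, 20.9, 39.0]
eef_rot: [3.142, -0.0, 0.074]
wrist_force: [0.0, -0.1, -0.7]
finger_gap: 19.9
finger_force: 0.0
```

jog_arm(plan=[0.0004,0,0,0,0,-0.2,0.0008,0,0,0,0,-0.25,0.0012,0,0,0,0,-0.25,0.0016,0,0,0,0,-0.25,0.0016,0,0,0,0,-0.25])

```text
clock: 10.75
eef_pos: [494.2, 21.0, 38.9]
eef_rot: [3.142, -0.0, 0.07]
wrist_force: [0.3, 0.4, -0.0]
finger_gap: 19.9
finger_force: 0.0
```

jog_arm(plan=[0.0004,0,0,0,0,0,0.0008,0,0,0,0,0,0.0012,0,0,0,0,0,0.0012,0,0,0,0,0])

```text
clock: 11.15
eef_pos: [495.4, 20.9, 38.9]
eef_rot: [3.142, 0.0, 0.07]
wrist_force: [-0.2, -0.9, -0.5]
finger_gap: 19.9
finger_force: 0.0
```

jog_arm(plan=[0.0004,0,0,0,0,0,0.0008,0,0,0,0,0,0.0012,0,0,0,0,0,0.0012,0,0,0,0,0])

```text
clock: 11.55
eef_pos: [495.5, 20.9, 38.9]
eef_rot: [-3.141, 0.003, 0.07]
wrist_force: [-9.8, -0.2, 8.5]
finger_gap: 20.1
finger_force: 5.0
```

jog_arm(plan=[0.0004,0,0,0,0,0,0.0008,0,0,0,0,0,0.0012,0,0,0,0,0,0.0012,0,0,0,0,0])

```text
clock: 11.95
eef_pos: [495.6, 21.0, 38.9]
eef_rot: [-3.141, 0.006, 0.07]
wrist_force: [-19.8, -1.1, 16.6]
finger_gap: 19.7
finger_force: 9.8
```

Contact came on stiff straight away, 0 to 20 N within 0.2 mm, so the module is home. I'm backing off, rising and winding the wrist back for the screw.

```bash
python3 -c "
from h import *
s=manip.read_state(); print(s['moment'],s['wrist_force'],s['joints'])"
```

```text
[0.02251504 3.47309363 0.14716151] [-19.76704623  -1.0915624   16.64135849] [-3.14389346e-02  3.97422413e-01  1.82166067e+00 -2.69294430e-04
  9.28120623e-01  1.46955586e+00]
```

jog_arm(plan=[-0.004,0,0,0,0,0,-0.009,0,0,0,0,0,-0.009,0,0.02,0,0,0,-0.009,0,0.06,0,0,0,-0.009,0,0.1,0,0,8,-0.009,0,0.12,0,0,16,-0.009,0,0.12,0,0,24.5,-0.009,0,0.12,0,0,33,-0.009,0,0.12,0,0,41.5,-0.009,0,0.12,0,0,50,-0.009,0,0.12,0,0,58.5,-0.009,0,0.12,0,0,67,-0.009,0,0.12,0,0,75.5,-0.009,0,0.12,0,0,84,-0.009,0,0.12,0,0,92.5,-0.009,0,0.12,0,0,101,-0.009,0,0.12,0,0,109.5,-0.009,0,0.12,0,0,114,-0.009,0,0.12,0,0,114], claw=0.046)

```text
clock: 13.85
eef_pos: [488.8, 20.9, 158.9]
eef_rot: [3.141, 0.0, 2.06]
wrist_force: [-0.4, -0.2, 0.4]
finger_gap: 46.4
finger_force: 0.0
```

jog_arm(plan=[0,0,0,0,0,8.5,0.02,0,0,0,0,17,0.04,0,0,0,0,25.5,0.06,0,0,0,0,34,0.08,0,0,0,0,42.5,0.09,0.002,0,0,0,51,0.093,0.002,0,0,0,59.5,0.093,0.002,0,0,0,68,0.093,0.002,0,0,0,76.5,0.093,0.002,0,0,0,85,0.093,0.002,0,0,0,93.5,0.093,0.002,0,0,0,102,0.093,0.002,0,0,0,110.5,0.093,0.002,0,0,0,114,0.093,0.002,0,0,0,114])

```text
clock: 15.35
eef_pos: [581.8, 22.9, 158.9]
eef_rot: [-3.142, 0.0, -2.236]
wrist_force: [-0.4, 0.4, 1.1]
finger_gap: 45.9
finger_force: 0.0
```

```bash
python3 -c "
from h import *
s=manip.read_state(); print(s['clock'],s['eef_pos'],s['eef_rot'],s['moment'],s['wrist_force'],s['joints'])"
```

```text
15.35 [581.76898616  22.94772596 158.85342   ] [-3.14153603e+00  6.37584783e-05 -2.23589514e+00] [ 0.06524554 -0.08868388  0.02657434] [-0.43653467  0.43008225  1.12156557] [-2.34878673e-02  4.11183675e-01  1.48194817e+00  1.81259701e-05
  1.24837729e+00 -2.49998745e+00]
```

jog_arm(plan=[-0.0008,0,-0.03,0,0,0,-0.0008,0,-0.055,0,0,0,-0.0008,0,-0.072,0,0,0,-0.0008,0,-0.072,0,0,0,-0.0008,0,-0.072,0,0,0])

```text
clock: 15.85
eef_pos: [581.2, 22.9, 87.5]
eef_rot: [-3.141, 0.0, -2.236]
wrist_force: [-0.8, -0.3, 0.4]
finger_gap: 46.3
finger_force: 0.0
```

jog_arm(plan=[0,0,0,0,0,0,0,0,0,0,0,0,0,0,0,0,0,0,0,0,0,0,0,0,0,0,0,0,0,0,0,0,0,0,0,0], claw=0.015, force=22)

```text
clock: 16.45
eef_pos: [582.0, 22.4, 87.8]
eef_rot: [-3.139, 0.001, -2.235]
wrist_force: [5.2, -3.4, -0.3]
finger_gap: 25.5
finger_force: 22.0
```

```bash
cat > r.py <<'E'
from h import *
s=manip.read_state(); print(s['clock'].__round__(2),s['eef_pos'].round(1),'yaw',s['eef_rot'][2].round(3),'M',s['moment'].round(3),'F',s['wrist_force'].round(1),'j6',s['joints'][5].round(3),'e6',s['effort'][5].round(3),s['finger_gap'].round(1))
E
python3 r.py
```

```text
Traceback (most recent call last):
  File "r.py", line 2, in <module>
    s=manip.read_state(); print(s['clock'].__round__(2),s['eef_pos'].round(1),'yaw',s['eef_rot'][2].round(3),'M',s['moment'].round(3),'F',s['wrist_force'].round(1),'j6',s['joints'][5].round(3),'e6',s['effort'][5].round(3),s['finger_gap'].round(1))
                                                                                                                                                                                                                              ^^^^^^^^^^^^^^^^^^^^^
AttributeError: 'float' object has no attribute 'round'
```

jog_arm(plan=[0.0008,-0.0005,0,0,0,0,0.0008,-0.0005,-0.0001,0,0,-8,0.0008,-0.0005,-0.0002,0,0,-16,0.0008,-0.0005,-0.0003,0,0,-24,0.0008,-0.0005,-0.0004,0,0,-32,0.0008,-0.0005,-0.0006,0,0,-40,0.0008,-0.0005,-0.0006,0,0,-40,0.0008,-0.0005,-0.0006,0,0,-40])

```text
clock: 17.25
eef_pos: [581.5, 23.3, 87.1]
eef_rot: [3.14, -0.0, -2.933]
wrist_force: [-4.3, 5.8, 6.8]
finger_gap: 25.5
finger_force: 22.0
```

```bash
sed -i "s/,s\['finger_gap'\].round(1)/,round(s['finger_gap'],1)/" r.py; python3 r.py
```

```text
17.25 [581.5  23.3  87.1] yaw -2.933 M [ 1.029  0.788 -0.027] F [-4.3  5.8  6.8] j6 -1.804 e6 0.215 25.5
```

jog_arm(plan=[-0.0004,0.0006,0.0004,0,0,-7,-0.0004,0.0006,0.0003,0,0,-14,-0.0004,0.0006,0.0002,0,0,-20,-0.0004,0.0006,0.0002,0,0,-20])

```text
clock: 17.65
eef_pos: [581.4, 23.9, 86.9]
eef_rot: [3.14, 0.0, 2.998]
wrist_force: [0.3, 5.5, 1.3]
finger_gap: 25.3
finger_force: 22.0
```

```bash
python3 r.py
```

```text
17.65 [581.4  23.9  86.9] yaw 2.998 M [ 0.988 -0.079 -0.002] F [0.3 5.5 1.3] j6 -1.45 e6 1.757 25.3
```

jog_arm(plan=[0,0,-0.0001,0,0,-7,0,0,-0.0002,0,0,-14,0,0,-0.0003,0,0,-20,0,0,-0.0003,0,0,-20])

```text
clock: 18.05
eef_pos: [581.6, 24.4, 86.7]
eef_rot: [3.139, -0.0, 2.649]
wrist_force: [1.9, 8.3, 0.8]
finger_gap: 25.7
finger_force: 22.0
```

```bash
python3 r.py
```

```text
18.05 [581.6  24.4  86.7] yaw 2.649 M [ 1.583 -0.334 -0.024] F [1.9 8.3 0.8] j6 -1.101 e6 1.763 25.7
```

The contact forces show the true screw axis is nearer (583, 23.7). I'm releasing, re-centring there and regripping, and reading the moment bias while open.

jog_arm(plan=[0,0,0,0,0,0,0,0,0,0,0,0,0.001,0.0003,0,0,0,0,0.001,0.0003,0,0,0,0], claw=0.036)

```text
clock: 18.45
eef_pos: [582.4, 23.2, 86.2]
eef_rot: [-3.141, -0.0, 2.653]
wrist_force: [0.4, -0.1, 0.2]
finger_gap: 36.3
finger_force: 0.0
```

```bash
python3 r.py
```

```text
18.45 [582.4  23.2  86.2] yaw 2.653 M [-0.033 -0.138  0.028] F [ 0.4 -0.1  0.2] j6 -1.105 e6 0.008 36.3
```

jog_arm(plan=[0.0006,0.0006,0,0,0,0,0.0006,0.0006,0,0,0,0,0.0006,0.0006,0,0,0,0])

```text
clock: 18.75
eef_pos: [583.0, 23.9, 86.2]
eef_rot: [-3.142, -0.0, 2.653]
wrist_force: [0.1, -0.6, -0.2]
finger_gap: 35.7
finger_force: 0.0
```

jog_arm(plan=[0,0,0,0,0,0,0,0,0,0,0,0,0,0,0,0,0,0,0,0,0,0,0,0,0,0,0,0,0,0], claw=0.015)

```text
clock: 19.25
eef_pos: [582.9, 23.8, 86.2]
eef_rot: [-3.141, -0.0, 2.653]
wrist_force: [-1.1, -2.5, -0.1]
finger_gap: 25.8
finger_force: 22.0
```

```bash
python3 r.py
```

```text
19.25 [582.9  23.8  86.2] yaw 2.653 M [-0.239  0.049  0.018] F [-1.1 -2.5 -0.1] j6 -1.104 e6 0.002 25.8
```

jog_arm(plan=[0,0,-0.0001,0,0,-7,0,0,-0.0002,0,0,-14,0,0,-0.0003,0,0,-20,0,0,-0.0003,0,0,-20])

```text
clock: 19.65
eef_pos: [583.0, 23.9, 86.0]
eef_rot: [-3.142, 0.0, 2.302]
wrist_force: [-0.4, -0.8, 1.1]
finger_gap: 25.2
finger_force: 22.0
```

```bash
python3 r.py
```

```text
19.65 [583.   23.9  86. ] yaw 2.302 M [-0.196  0.062 -0.081] F [-0.4 -0.8  1.1] j6 -0.753 e6 1.988 25.2
```

jog_arm(plan=[0,0,0,0,0,0,0,0,0,0,0,0])

```text
clock: 19.85
eef_pos: [583.0, 23.9, 86.0]
eef_rot: [-3.142, 0.0, 2.306]
wrist_force: [-0.7, -2.7, 0.3]
finger_gap: 25.2
finger_force: 22.0
```

```bash
python3 r.py
```

```text
19.85 [583.   23.9  86. ] yaw 2.306 M [-0.244  0.019 -0.001] F [-0.7 -2.7  0.3] j6 -0.757 e6 -0.028 25.2
```

jog_arm(plan=[0,0,-0.0001,0,0,-4,0,0,-0.0001,0,0,-8,0,0,-0.0001,0,0,-8,0,0,-0.0001,0,0,-8])

```text
clock: 20.25
eef_pos: [583.0, 23.9, 85.9]
eef_rot: [3.142, 0.0, 2.167]
wrist_force: [-0.5, -1.3, -0.1]
finger_gap: 25.6
finger_force: 22.0
```

```bash
python3 r.py
```

```text
20.25 [583.   23.9  85.9] yaw 2.167 M [-0.268 -0.03  -0.076] F [-0.5 -1.3 -0.1] j6 -0.618 e6 0.161 25.6
```

jog_arm(plan=[0,0,-0.0001,0,0,-4,0,0,-0.0001,0,0,-8,0,0,-0.0001,0,0,-8,0,0,-0.0001,0,0,-8])

```text
clock: 20.65
eef_pos: [583.0, 24.0, 85.8]
eef_rot: [3.141, 0.0, 2.028]
wrist_force: [-0.3, -1.3, -0.4]
finger_gap: 25.4
finger_force: 22.0
```

```bash
python3 r.py
```

```text
20.65 [583.   24.   85.8] yaw 2.028 M [-0.228 -0.142 -0.042] F [-0.3 -1.3 -0.4] j6 -0.479 e6 0.151 25.4
```

```bash
cat > a.py <<'E'
from h import *
S=[]
for i in range(6):
    S.append(manip.read_state()); camera('side')
m=lambda k:np.mean([s[k] for s in S],0)
print(round(S[-1]['clock'],2),'yaw',m('eef_rot')[2].round(3),'Mz',m('moment')[2].round(3),'sd',np.std([s['moment'][2] for s in S]).round(3),'F',m('wrist_force').round(1),'e6',np.array([s['effort'][5] for s in S]).round(3),'z',m('eef_pos')[2].round(2))
E
python3 a.py
```

```text
20.9 yaw 2.026 Mz 0.003 sd 0.024 F [ 0.1 -1.3 -0.1] e6 [ 0.151  0.002 -0.04  -0.044 -0.035 -0.023] z 85.75
```

jog_arm(plan=[0,0,-0.0001,0,0,-5,0,0,-0.0002,0,0,-10,0,0,-0.0002,0,0,-15,0,0,-0.0002,0,0,-15])

```text
clock: 21.35
eef_pos: [583.1, 24.0, 85.5]
eef_rot: [3.141, 0.0, 1.762]
wrist_force: [1.5, -0.3, -0.3]
finger_gap: 25.7
finger_force: 22.0
```

```bash
python3 a.py
```

```text
21.6 yaw 1.764 Mz -0.006 sd 0.047 F [ 1.3 -0.9 -1. ] e6 [ 1.619  0.764  0.235  0.029 -0.029 -0.042] z 85.54
```

jog_arm(plan=[0,0,-0.0001,0,0,-7,0,0,-0.0002,0,0,-14,0,0,-0.0003,0,0,-20,0,0,-0.0003,0,0,-20])

```text
clock: 22.05
eef_pos: [583.2, 24.0, 85.4]
eef_rot: [3.141, -0.0, 1.413]
wrist_force: [1.1, -1.0, 1.2]
finger_gap: 25.2
finger_force: 22.0
```

```bash
python3 a.py
```

```text
22.3 yaw 1.416 Mz 0.051 sd 0.036 F [ 1.9 -0.6  1.5] e6 [2.056 0.993 0.346 0.1   0.036 0.023] z 85.42
```

jog_arm(plan=[0,0,-0.0001,0,0,-7,0,0,-0.0002,0,0,-14,0,0,-0.0002,0,0,-14])

```text
clock: 22.65
eef_pos: [583.2, 23.9, 85.3]
eef_rot: [3.141, -0.0, 1.168]
wrist_force: [2.3, -1.2, 2.8]
finger_gap: 25.6
finger_force: 22.0
```

```bash
python3 a.py
```

```text
22.9 yaw 1.172 Mz 0.101 sd 0.033 F [ 2.1 -0.8  4.1] e6 [2.379 1.176 0.435 0.151 0.074 0.058] z 85.34
```

Contact started near yaw 1.66, and the torque is rising at 0.2 N m/rad, now at 0.10. One more small turn.

jog_arm(plan=[0,0,0,0,0,-4,0,0,0,0,0,-8,0,0,0,0,0,-8])

```text
clock: 23.25
eef_pos: [583.2, 23.9, 85.3]
eef_rot: [3.141, -0.0, 1.029]
wrist_force: [3.3, -2.1, 5.8]
finger_gap: 25.3
finger_force: 22.0
```

```bash
sed -i 's/range(6)/range(12)/' a.py; python3 a.py
```

```text
23.8 yaw 1.032 Mz 0.111 sd 0.032 F [ 3.5 -1.4  4.9] e6 [1.42  0.665 0.264 0.147 0.118 0.112 0.11  0.11  0.11  0.11  0.11  0.11 ] z 85.28
```

jog_arm(plan=[0,0,0,0,0,-2,0,0,0,0,0,-4,0,0,0,0,0,-4])

```text
clock: 24.15
eef_pos: [583.2, 23.9, 85.3]
eef_rot: [3.141, -0.0, 0.962]
wrist_force: [3.5, -1.8, 4.1]
finger_gap: 25.6
finger_force: 22.0
```

```bash
python3 a.py
```

```text
24.7 yaw 0.963 Mz 0.15 sd 0.028 F [ 3.7 -1.3  5. ] e6 [0.734 0.364 0.201 0.155 0.144 0.142 0.141 0.141 0.141 0.141 0.141 0.141] z 85.26
```

Torque is 0.14–0.15 N m at rest, at the top of the snug range with spring-back to come. I'm releasing and clearing.

jog_arm(plan=[0,0,0,0,0,0,0,0,0,0,0,0,0,0,0,0,0,0,0,0,0,0,0,0], claw=0.046)

```text
clock: 25.15
eef_pos: [582.7, 24.0, 84.7]
eef_rot: [-3.141, 0.0, 0.96]
wrist_force: [0.0, 0.4, 0.3]
finger_gap: 45.6
finger_force: 0.0
```

jog_arm(plan=[0,0,0.02,0,0,0,0,0,0.06,0,0,0,0,0,0.1,0,0,0,-0.04,-0.03,0.12,0,0,0,-0.08,-0.07,0.12,0,0,0,-0.12,-0.11,0.12,0,0,0,-0.16,-0.14,0.12,0,0,0,-0.2,-0.17,0.12,0,0,0,-0.2,-0.2,0.12,0,0,0,-0.2,-0.2,0.12,0,0,0,-0.2,-0.2,0.12,0,0,0])

```text
clock: 26.25
eef_pos: [382.8, -176.4, 205.1]
eef_rot: [-3.142, -0.0, 0.958]
wrist_force: [-0.3, -0.3, -0.4]
finger_gap: 45.6
finger_force: 0.0
```

```bash
python3 r.py
python3 - <<'E'
from h import *
D=[]
for i in range(6):
    p,d=look('top','top5'); D.append(d)
d=np.median(D,0); W=cloud('top',d); Z=W[...,2]
m=np.zeros(d.shape,bool); m[150:265,280:375]=1
for lo,hi,n in((54,66,'mod'),(24,36,'bed'),(92,120,'head')):
    q=W[m&(Z>lo)&(Z<hi)]; r=cv2.minAreaRect(q[:,:2].astype(np.float32)); print(n,np.round(r[0],1),np.round(r[1],1),round(r[2],2),np.median(q[:,2]).round(1))
q,_=look('side','side5')
A=cv2.resize(p[150:265,280:375,::-1],(413,500),interpolation=cv2.INTER_CUBIC); B=cv2.resize(q[170:280,275:390,::-1],(380,363),interpolation=cv2.INTER_CUBIC); B=cv2.copyMakeBorder(B,0,137,0,0,0)
cv2.imwrite('pics/c5.png',np.hstack([A,B]))
E
```

```text
26.25 [ 382.8 -176.4  205.1] yaw 0.958 M [ 0.014 -0.036 -0.034] F [-0.3 -0.3 -0.4] j6 0.094 e6 -0.27 45.6
mod [552.6  25. ] [99.9 39.9] 4.26 60.0
bed [546.4  20.6] [112.6  59.9] 3.91 29.7
head [580.2  23.4] [25.9 25.3] 89.45 110.3
```

View pics/c5.png

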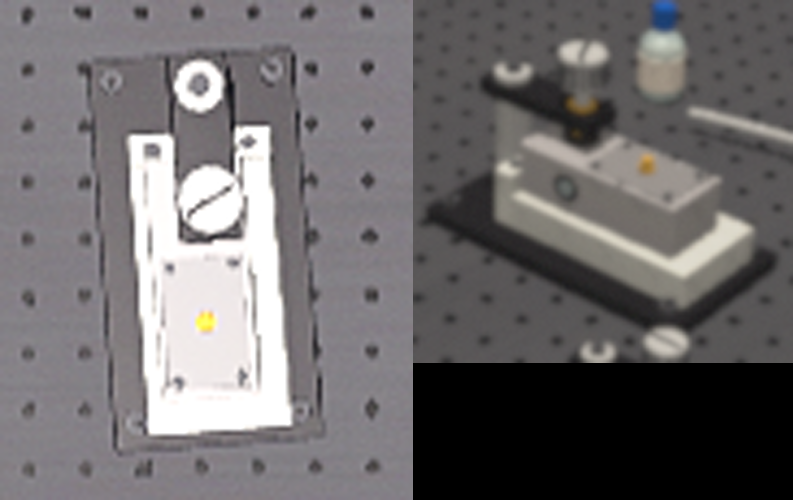

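Run:
```python
from h import *
from scipy.ndimage import map_coordinates as mc
for f in('top1','top2','top3','top5'):
    z=np.load(f+'.npz'); g=z['p'].astype(float).mean(2); W=cloud('top',z['d']); h=np.zeros(g.shape,bool); h[184:208,316:342]=1; h&=(W[...,2]>92)
    v,u=np.nonzero(h); w=np.maximum(0,190-g[v,u])
    inn=np.hypot(u-u.mean(),v-v.mean())<6
    best=min((sum(mc(g,[v.mean()+o-t*np.sin(a),u.mean()+t*np.cos(a)-0*o],order=1).mean() for t in np.linspace(-6,6,25)),np.degrees(a),o) for a in np.radians(np.arange(-90,90,1)) for o in np.arange(-1.5,1.6,.25))
    print(f,u.mean().round(1),v.mean().round(1),best)
```

```text
Traceback (most recent call last):
RuntimeError: input and output rank must be > 0
```

Run:
```python
from h import *
from scipy.ndimage import map_coordinates as mc
t=np.linspace(-6,6,25)
for f in('top1','top2','top3','top5'):
    z=np.load(f+'.npz'); g=z['p'].astype(float).mean(2); W=cloud('top',z['d']); h=np.zeros(g.shape,bool); h[184:208,316:342]=1; h&=(W[...,2]>92)
    v,u=np.nonzero(h)
    print(f,min((mc(g,[v.mean()+o-t*np.sin(a),u.mean()+t*np.cos(a)],order=1).mean().round(1),np.degrees(a).round(),o) for a in np.radians(np.arange(-90,90,1)) for o in np.arange(-1.5,1.6,.25)))
```

```text
top1 (np.float64(164.0), np.float64(20.0), np.float64(-0.75))
top2 (np.float64(168.1), np.float64(20.0), np.float64(-0.75))
top3 (np.float64(164.1), np.float64(20.0), np.float64(-0.75))
top5 (np.float64(152.6), np.float64(32.0), np.float64(-0.75))
```

The head turned about 168° net, against 177° of tool turn. That puts spring-back at no more than about 0.15 rad (6 N), leaving roughly 22–25 N of clamp force. The picture shows the foot seated on the module (crop 580,130), the module home, and the bystanders I can see unmoved. I'm handing in.

```bash
python3 -c "
from cell import manip
print(manip.sign_off())"
```

```text
the job is handed in; nothing more can be done
None
```

The module is against the ledge, square to within about 0.4° by camera, and clamped snug: 0.14–0.15 N m before release and an estimated 22–25 N after spring-back. The job was handed in at about 27 s.

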